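Push a rolling jar along the fence of a labelling jig and cam it tight

TASK

Push the lying candy jar along the long fence of the labelling jig, so that it does not roll off, until its base is fully home against the end stop. Then pull the red-knobbed cam lever round just far enough that the orange cam holds the jar snugly against the sprung rubber pad without crushing it, and let go. Do not lift the jar, and leave the other things on the counter alone.

Things in the scene. Friction and masses are not known exactly. Their poses are not given: they have to be found in the camera images.
- jig: Labelling jig fixed to the counter; origin at counter height. Jig frame (all jig numbers in mm): +x from the open side to the fence, +y along the fence to the end stop, z up. Plywood bed x -75..145, y -215..190, top at z 15. Low pine fence: upright face at x 90, y -215..5, top at z 75. A grey housing stands behind the pad, x 132..144, top at z 65.
- pad_spot (a point): Point on the fence line at the middle of the black rubber pad that continues the fence (jig x 90, y 77, z 61). Pad: y 6..149, z 20..70. Its face sits 1 to 7 mm farther back (+x) than the fence face: differs every time, not measured. It yields towards +x on a spring of 2 N/mm, 13 mm of travel. A jar not fully home would bear on the rigid fence instead.
- home (a point): Where the centre of the jar's base belongs when the jar lies along the fence line: jig x 44, y 150, z 61, on the face of the aluminium end stop (x 30..90, y 150..170, top at z 75). Axes as the jig's.
- jar: Clear jar of coloured sweets with a red lid, lying on the bed: cylinder 92 mm across, 135 mm long with lid (lid 88 mm across, 20 mm long), 0.3 to 0.6 kg. Rolls easily. Origin at the middle of its axis, 46 mm above the bed; x axis along the jar from lid to base. Starts short of the pad, base towards the end stop, up to 0.25 rad askew, its axis 24 to 54 mm from where it lies on the fence.
- jar_base (a point): Centre of the jar's flat base (the leading end).
- jar_lid (a point): Centre of the outside of the jar's red lid (the end to push).
- cam_pivot (a point): Fixed upright axis of the cam lever, at the top of the cam: jig x -27, y 100, z 85.
- cam_turn (a joint): Lever angle q, rad: 0 open, 1.75 limit; starts at 0 to 0.3; grows anticlockwise from above (knob pulled towards the robot), bringing the cam to the jar. Knob 85 mm from the pivot in the direction 1.047 + q from jig x. 0.15 N m of friction holds it where left. The cam meets a jar on the fence line at about q = 0.5 and rolls it to the pad; then turning gets steadily heavier.
- cam_lever: Cam lever: orange eccentric disc, 56 mm across, z 30..85, with the lever on it; origin on the pivot axis at counter height. Its face reaches 28 + 18 cos(q - 2.27) mm from the pivot towards jig +x. Snug: it presses the jar with 6 to 16 N (pad pressed in 3 to 8 mm; at the knob 2 to 9 N over the free lever, by friction; springs back under 1 mm on release). Over 22 N crushes the jar.
- lever_knob (a point): Top of the lever's upright red knob, a post 22 mm across, from jig z 96 to z 164. It moves with the lever. Under it the steel arm, z 86..96, 18 mm wide, runs to the pivot.
- spare_jar: Upright jar with a yellow lid, 84 mm across, 120 mm high, standing on the counter: leave alone. Origin under its centre.
- tin: Upright tin with a green label, 74 mm across, 110 mm high: leave alone. Origin under its centre.
- tape: Black tape dispenser with an amber roll, 150 x 60 mm, 90 mm high: leave alone. Origin under its centre, x along its length.
There are look-alikes about, which are no part of the job. What is shaped like the jar but purple or turquoise is not meant.

How it is judged:
By the outcome, as a careful person would: the job done as asked, in the order asked, and still so for the second after the job is handed in, with the robot touching nothing.
It also fails if it takes over 72 s, if anything falls off the work surface, if the arm or the gripper's body presses on something with over 40 N, if the wrist force passes 120 N, or if a joint passes its speed limit or range.

ROBOT

A 6-joint arm with a two-finger parallel gripper is mounted at the origin on the work surface. World frame = base frame: x ahead of the robot, y to its left, z up, the work surface at z = 0. Lengths are in m, angles in rad, forces in N, time in s.
With the tool pointing down it reaches from about 0.375 to 0.975 m from the base axis. Payload 3.8 kg.
Tool frame: the origin (TCP) lies at the very end of the fingers, on their centre line; the grasp point (between the pads) lies 19 mm behind it; z points along the fingers, y is the line along which they close (so a half turn about z gives the same grasp; the last joint's range is limited). The gripper opens to 85 mm and grips with 20 to 120 N. Pads are 22 mm wide; open, the fingers measure 114 mm over their backs; the gripper's body (76 mm by 85 mm) begins 54 mm behind the grasp point. The pads swing forward as they close: fully open they stand 13 mm farther back than shut.
Start: joints at [1.143, 0.264, 1.604, -0, 1.274, -0.037], TCP at [0.257, 0.624, 0.231] pointing down, gripper open.
Joint ranges: [-2.63, 2.63], [-0.94, 2.18], [0.31, 2.57], [-1.31, 4.45], [0, 2.66], [-2.55, 2.55]. Speed limits (rad/s): [2.57, 2.57, 3.14, 3.14, 3.14, 3.14].

INTERFACE

Orientations are given as a rotation vector (axis times angle).
In Python, from workcell import read_state, read_camera, calibration, finish_job gives the robot as it stands.
- The arm moves only by the tool step_arm, never from a script. Its argument "commands" is a list of rows, each an object of numbers: "fingers": the gripper's target within -1 to 1 (shut at 1, half-way at 0, fully open at -1); "dx", "dy", "dz": the shift along the tool's x, y, z in m; "roll": the turn about the tool's z in degrees. In form: [{"fingers": .., "dx": .., "dy": .., "dz": .., "roll": ..}, ...]. A call has 1 to 8 rows; each row is the pose to reach, as a shift and turn from the pose commanded when the call began, along the tool's axes at that moment; what a row does not reach only later rows make up. A row lasts 1/8 s, in which the tool goes at most 62.5 mm and 10.7 degrees, less where a joint would pass 70% of its speed; a pose out of reach is approached as far as the arm can. A call with a gripper value outside its range is refused whole. The fingers move at their own pace and stop on an object; "squeeze" is the grip in N (left out, the last holds). Time passes only in rows, so rows that repeat a pose let the fingers close. It gives the time, the measured TCP pose, the force, the opening and the grip force at its end, in the units of the state.
- read_state(): the state, without advancing time (a new reading comes with each control period).
- read_camera(name): name is "side" or "top"; returns (picture, depth): 420x560x3 uint8, blue, green, red; 420x560 float32, m along the optical axis (not along the pixel's ray), 0 where there is no reading.
- calibration(name): a dict with "intrinsics" (3x3 intrinsics, pixels), "k1" (the pictures are not rectified: a ray, as slopes to the right and down, at radius r is drawn at 1 + k1 r^2 times it, then the intrinsics apply), "world_to_cam" (4x4, takes a point from world to camera coordinates). Camera axes: x right, y up, looking along -z (the intrinsics and any distortion apply to the point x, -y, -z); pixel columns grow to the right and rows downward; lengths in m; the calibration is good to about 2 mm. A picture is of the moment at which its call begins. calibration takes no time and is no camera call.
- finish_job(): hands the job in; it is judged then, once.
The state is a dict: "time": time; "q": joint angles; "joint_vel": joint speeds; "joint_torque": joint torques, N m; "tool_pos": TCP position; "tcp_rot": TCP orientation; "wrist_force": force on the tool from outside, world axes, zero at the start; "torque": the same for the moment, N m; "width": opening from 0.0 (shut) to 1.0 (fully open); "grip_force": force on a finger pad.
Only numpy, scipy, OpenCV 4.12 (cv2) and the standard library are available. Lean on these libraries where they do the work, as an engineer would, in place of code of your own. Each camera call takes 0.05 s, during which the arm holds its last target. There are 200 camera calls.

## Working session

There is one attempt and no reset: what is moved stays moved. The work goes in short steps, Python scripts to look and compute and a tool call to move; the robot and the scene stay as the last step left them, time stands still between calls to the robot, and variables do not carry over. Pictures are saved under pics/ and viewed, at most 10 in all, crops included, and the job is handed in when it is done.

Besides the shell and the picture viewer there is one more tool, called after "Emit:" as name(argument=value, ...) on one line, values as JSON. step_arm: Moves the arm, as the interface text tells. Its arguments: {"type":"object","properties":{"commands":{"type":"array","items":{"type":"object","properties":{"fingers":{"type":"number"},"dx":{"type":"number"},"dy":{"type":"number"},"dz":{"type":"number"},"roll":{"type":"number"}}}},"squeeze":{"type":"number"}},"required":["commands"]}

```bash
mkdir -p pics; cat > h.py <<'E'
import numpy as np, cv2
from workcell import read_state, read_camera, calibration, finish_job
def project(name,P):
    c=calibration(name);K=np.array(c["intrinsics"]);T=np.array(c["world_to_cam"])
    p=(T@np.c_[np.atleast_2d(P),np.ones(len(np.atleast_2d(P)))].T)[:3]
    s=np.array([p[0],-p[1]])/(-p[2]); s=s*(1+c["k1"]*(s**2).sum(0))
    return (K[:2,:2]@s+K[:2,2:3]).T
def slopes(name,uv):
    c=calibration(name);K=np.array(c["intrinsics"])
    return cv2.undistortPoints(np.float64(uv).reshape(-1,1,2),K,np.array([c["k1"],0,0,0,0.]))[:,0]
def ray(name,uv):
    T=np.array(calibration(name)["world_to_cam"]);R=T[:3,:3]
    s=slopes(name,uv);d=np.c_[s[:,0],-s[:,1],-np.ones(len(s))]@R
    return -R.T@T[:3,3],d
def onplane(name,uv,z):
    o,d=ray(name,uv);return o+d*((z-o[2])/d[:,2])[:,None]
def bydepth(name,uv,depth):
    uv=np.atleast_2d(uv);o,d=ray(name,uv);i=np.int32(np.round(uv));return o+d*depth[i[:,1],i[:,0]][:,None]
E
python3 - <<'E'
from h import *
np.set_printoptions(precision=3,suppress=True)
for n in("side","top"):
    im,d=read_camera(n);cv2.imwrite(f"pics/{n}0.png",im);np.savez(f"{n}0.npz",im=im,d=d)
    o,_=ray(n,[[280,210]]);print(n,o,calibration(n)["k1"],onplane(n,[[280,210]],0),(d==0).mean())
print(read_state())
E
```

```text
side [-0.004 -0.625  1.033] -0.12608222768889346 [[0.626 0.061 0.   ]] 0.003873299319727891
top [0.416 0.013 1.004] -0.078298855215914 [[ 0.575 -0.029  0.   ]] 0.004068877551020408
{'time': 0.1, 'q': array([ 1.143,  0.265,  1.605, -0.   ,  1.274, -0.037]), 'joint_vel': array([ 0.002, -0.002, -0.004, -0.001,  0.003,  0.001]), 'joint_torque': array([ -0.   , -51.671, -36.859,  -0.   ,   0.006,   0.   ]), 'tool_pos': array([0.257, 0.623, 0.23 ]), 'tcp_rot': array([-0.61 , -3.081,  0.003]), 'wrist_force': array([ 0.105, -0.548,  0.899]), 'torque': array([-0.024, -0.027,  0.015]), 'grip_force': 0.0, 'width': 1.0002890155245796}
```

View pics/top0.png

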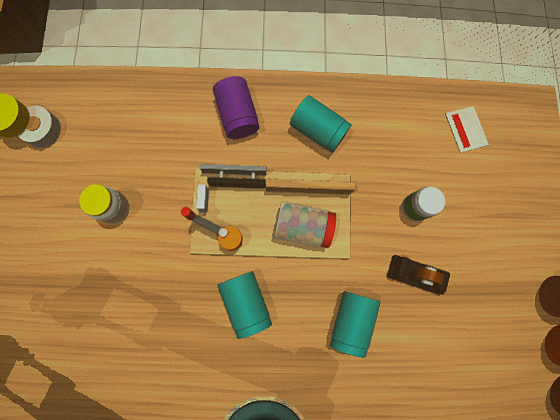

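View pics/side0.png

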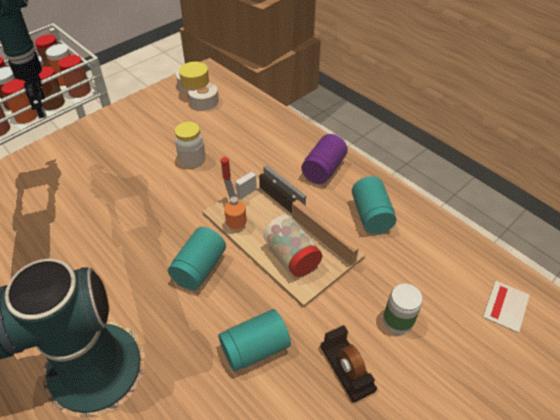

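Top view: the jig lies with its fence at the far side (world +x) and its end stop on the left (world +y). Knob at about (187,212), pivot (223,232), jar from the lid at (331,229) to the base at (278,222). The purple and turquoise jars are decoys.

```bash
python3 - <<'E'
from h import *
np.set_printoptions(precision=4,suppress=True)
from scipy.optimize import least_squares
H={}
for n in("side","top"):
    z=np.load(n+"0.npz");im,d=z["im"],z["d"]
    v,u=np.mgrid[:420,:560];uv=np.c_[u.ravel(),v.ravel()]
    P=bydepth(n,uv,d).reshape(420,560,3);H[n]=(im,P)
    t=P[...,2]; c=P[(d>0)&(abs(t)<.006)];print(n,"counter z",np.median(c[:,2]),c[:,2].std())
im,P=H["top"];z=P[...,2];v,u=np.mgrid[:420,:560]
reg=(u>180)&(u<365)&(v>155)&(v<270)
m=((z>.009)&(z<.022)&reg).astype(np.uint8);m=cv2.morphologyEx(m,cv2.MORPH_OPEN,np.ones((3,3)))
cnt=max(cv2.findContours(m,0,1)[0],key=cv2.contourArea)[:,0]
W=onplane("top",cnt,.015)
r=cv2.minAreaRect(np.float32(W[:,:2]*1000));print("bed rect",r,cv2.boxPoints(r))
hsv=cv2.cvtColor(im,cv2.COLOR_BGR2HSV)
# fence top
for n in H:
    im,P=H[n];hsv=cv2.cvtColor(im,cv2.COLOR_BGR2HSV);h,s,V=cv2.split(hsv);z=P[...,2]
    near=np.linalg.norm(P[...,:2]-[.60,.08],axis=2)<.3
    f=near&(z>.069)&(z<.081)
    k=cv2.connectedComponentsWithStats(f.astype(np.uint8))
    for st,ce in zip(k[2][1:],k[3][1:]):
        if st[4]>40: print(n,"z75 blob",st,ce,onplane(n,[ce],.075)[0])
    for nm,mm in dict(red=((h<5)|(h>174))&(s>170)&(V>90),orange=(h>=7)&(h<=16)&(s>200)&(V>150)).items():
        k=cv2.connectedComponentsWithStats((mm&near).astype(np.uint8))
        for i,(st,ce) in enumerate(zip(k[2][1:],k[3][1:]),1):
            if st[4]>30: print(n,nm,st,ce,np.median(P[k[1]==i],axis=0),"zmax",np.percentile(z[k[1]==i],95))
E
```

```text
side counter z -0.0008298540607825089 0.0021366058088505397
top counter z 0.00013341968400704118 0.0018513764552656124
bed rect ((564.7874755859375, -5.2919769287109375), (403.8189392089844, 216.78237915039062), 89.28718566894531) [[ 453.8928 -205.8374]
 [ 670.6584 -208.5343]
 [ 675.6821  195.2534]
 [ 458.9166  197.9503]]
side z75 blob [303 134  43  37 294] [325.5612 155.5034] [0.8201 0.0768 0.075 ]
side z75 blob [187 140  17  13  59] [194.9492 147.3559] [0.5657 0.3641 0.075 ]
side z75 blob [235 171  21  15 136] [244.8603 178.125 ] [0.5896 0.164  0.075 ]
side z75 blob [264 176  20  18  60] [274.1333 184.85  ] [0.631  0.0895 0.075 ]
side z75 blob [355 179  24  41 237] [364.3882 200.4768] [ 0.7669 -0.1164  0.075 ]
side z75 blob [285 193  74  60 613] [323.6737 224.4959] [ 0.6275 -0.1005  0.075 ]
side z75 blob [224 208  22  12  67] [235.3582 215.3284] [0.4835 0.0759 0.075 ]
side z75 blob [179 227  20  28  45] [188.2    239.7111] [0.3466 0.0935 0.075 ]
side z75 blob [263 230  59  40 250] [287.528 253.028] [ 0.4985 -0.1037  0.075 ]
side z75 blob [196 233  27  39 236] [209.0254 252.3686] [0
[... 348 characters left out ...]
.7639] [ 0.767  -0.1106  0.075 ]
top z75 blob [217 177 139  13 952] [293.6113 182.9937] [ 0.631  -0.0584  0.075 ]
top z75 blob [196 185  10  24 210] [200.5    196.4714] [0.5918 0.1656 0.075 ]
top z75 blob [112 189   9  27  50] [116.9  203.62] [0.5694 0.366  0.075 ]
top z75 blob [274 234  56  13 120] [301.3417 240.9   ] [ 0.4904 -0.0784  0.075 ]
top z75 blob [245 272  22  48 216] [256.2407 295.537 ] [0.3614 0.0254 0.075 ]
top z75 blob [218 283  19  40 179] [226.9721 302.9888] [0.3432 0.0925 0.075 ]
top red [181 207  10  10  63] [185.2222 211.1587] [0.5421 0.1824 0.1635] zmax 0.16653035132589575
top red [323 212  13  36 245] [329.8816 228.3592] [ 0.5172 -0.1425  0.101 ] zmax 0.1063431273832901
```

```bash
cat >> h.py <<'E'
from scipy.spatial.transform import Rotation as Rn
from scipy.optimize import least_squares
O=np.array([.5315,.0076]);YAW=-.0124
RJ=np.array([[np.cos(YAW),-np.sin(YAW)],[np.sin(YAW),np.cos(YAW)]])
def w(j): return O+RJ@np.array(j)/1000      # jig mm -> world m
def j(p): return (np.asarray(p)[...,:2]-O)@RJ*1000
def rel(target,yawx,s=None,pos=None):
    """shift mm in tool axes and roll deg to world xyz (m), tool x heading yawx (rad)"""
    s=s or read_state();R=Rn.from_rotvec(s["tcp_rot"]).as_matrix();p=s["tool_pos"]
    h=np.arctan2(R[1,0],R[0,0]); roll=-np.degrees((yawx-h+np.pi)%(2*np.pi)-np.pi)
    return np.round(R.T@(np.asarray(target)-p)*1000,1),round(roll,1)
def jar(n,im,P):
    """axis fit on depth points above the bed around the jar: returns jig x at y ref, slope"""
    J=j(P);z=P[...,2]*1000
    return J,z
E
python3 - <<'E'
from h import *
np.set_printoptions(precision=2,suppress=True)
for n in("side","top"):
    z=np.load(n+"0.npz");im,d=z["im"],z["d"]
    v,u=np.mgrid[:420,:560];P=bydepth(n,np.c_[u.ravel(),v.ravel()],d).reshape(420,560,3)
    J=j(P);Z=P[...,2]*1000
    m=(J[...,0]>-70)&(J[...,0]<75)&(J[...,1]>-210)&(J[...,1]<20)&(Z>70)&(Z<115)
    h,s,V=cv2.split(cv2.cvtColor(im,cv2.COLOR_BGR2HSV))
    red=m&((h<5)|(h>174))&(s>170)
    Q=np.c_[J[m],Z[m]]; q=np.c_[J[red],Z[red]]
    print(n,len(Q),"y range",np.percentile(Q[:,1],[1,99]),"red y",np.percentile(q[:,1],[2,98]),"red x",np.percentile(q[:,0],[2,50,98]))
    def f(p):
        y=Q[:,1]+90;x=p[0]+p[1]*y;r=np.hypot((Q[:,0]-x)*np.cos(np.arctan(p[1])),Q[:,2]-61)
        return r-46
    r=least_squares(f,[0,0],loss="soft_l1",f_scale=2);print("x at y=-90, slope",r.x,"rms",np.sqrt(np.median(r.fun**2)))
    k=read_state()
print(rel([.44,-.1,.2],np.pi),w([-27,100]),w([60,160]))
E
```

```text
side 1764 y range [-164.32  -26.11] red y [-165.27 -138.56] red x [-50.15 -18.8   20.02]
x at y=-90, slope [2.26 0.15] rms 1.4969932946451041
top 2103 y range [-160.1   -25.47] red y [-162.53 -138.67] red x [-45.96 -12.2   27.94]
x at y=-90, slope [2.75 0.17] rms 0.8991760802758506
(array([-444.9, -599.1,   31.3]), np.float64(-22.4)) [0.51 0.11] [0.59 0.17]
```

Emit:
step_arm(commands=[{"fingers":1,"dx":-0.0375,"dy":-0.049,"dz":0.0,"roll":-3},{"fingers":1,"dx":-0.075,"dy":-0.098,"dz":0.0,"roll":-6},{"fingers":1,"dx":-0.1125,"dy":-0.147,"dz":0.0,"roll":-9},{"fingers":1,"dx":-0.15,"dy":-0.196,"dz":0.0,"roll":-12},{"fingers":1,"dx":-0.1875,"dy":-0.245,"dz":0.0,"roll":-15},{"fingers":1,"dx":-0.225,"dy":-0.295,"dz":0.0,"roll":-18},{"fingers":1,"dx":-0.2625,"dy":-0.344,"dz":0.0,"roll":-20},{"fingers":1,"dx":-0.3,"dy":-0.393,"dz":0.0,"roll":-21.7}])

```text
time: 1.1
tool_pos: [0.3847, 0.1446, 0.2311]
tcp_rot: [0.016, 3.141, -0.0]
wrist_force: [0.5, 0.0, 0.4]
width: 0.002
grip_force: 0.0
```

```bash
python3 - <<'E'
from h import *
s=read_state();print(s["time"],s["tool_pos"],s["tcp_rot"],s["wrist_force"],s["width"],rel([*w([-80,-100]),.15],np.pi+YAW,s))
E
```

```text
1.1 [0.38465652 0.14455299 0.23111263] [ 1.63613165e-02  3.14115242e+00 -4.79333363e-06] [0.51338299 0.01067564 0.43514066] 0.0019795382036647624 (array([ -68. , -235.3,   81.1]), np.float64(0.1))
```

Emit:
step_arm(commands=[{"fingers":1,"dx":-0.017,"dy":-0.059,"dz":0.01},{"fingers":1,"dx":-0.034,"dy":-0.118,"dz":0.02},{"fingers":1,"dx":-0.051,"dy":-0.177,"dz":0.04},{"fingers":1,"dx":-0.068,"dy":-0.235,"dz":0.06},{"fingers":1,"dx":-0.068,"dy":-0.235,"dz":0.11},{"fingers":1,"dx":-0.068,"dy":-0.235,"dz":0.15},{"fingers":1,"dx":-0.068,"dy":-0.235,"dz":0.183},{"fingers":1,"dx":-0.068,"dy":-0.235,"dz":0.186}])

```text
invalid input
```

```bash
python3 - <<'E'
from h import *
s=read_state();print(s["tool_pos"],j(s["tool_pos"]),s["wrist_force"],rel([*w([-14,-100]),.045],np.pi+YAW,s))
E
```

```text
[0.38465652 0.14455299 0.23111263] [-148.53036291  135.12164833] [0.51338299 0.01067564 0.43514066] (array([-134. , -235.4,  186.2]), np.float64(0.1))
```

Emit:
step_arm(commands=[{"fingers":1,"dx":-0.017,"dy":-0.059,"dz":0.01,"roll":0},{"fingers":1,"dx":-0.034,"dy":-0.118,"dz":0.02,"roll":0},{"fingers":1,"dx":-0.051,"dy":-0.177,"dz":0.04,"roll":0},{"fingers":1,"dx":-0.068,"dy":-0.235,"dz":0.06,"roll":0},{"fingers":1,"dx":-0.068,"dy":-0.235,"dz":0.11,"roll":0},{"fingers":1,"dx":-0.068,"dy":-0.235,"dz":0.15,"roll":0},{"fingers":1,"dx":-0.068,"dy":-0.235,"dz":0.183,"roll":0},{"fingers":1,"dx":-0.068,"dy":-0.235,"dz":0.186,"roll":0}])

```text
time: 2.1
tool_pos: [0.4468, -0.0887, 0.0424]
tcp_rot: [-0.019, -3.135, -0.003]
wrist_force: [-0.6, 0.1, -0.0]
width: 0.001
grip_force: 0.0
```

```bash
python3 - <<'E'
from h import *
s=read_state();print(s["tool_pos"],j(s["tool_pos"]),s["wrist_force"],rel([*w([-14,-100]),.045],np.pi+YAW,s))
E
```

```text
[ 0.4467599  -0.08866865  0.04244506] [-83.53988057 -97.31199836] [-0.61318967  0.13095038 -0.03268535] (array([-69.5,  -2.7,  -3. ]), np.float64(0.0))
```

Emit:
step_arm(commands=[{"fingers":1,"dx":-0.015,"dy":0,"dz":0,"roll":0},{"fingers":1,"dx":-0.024,"dy":0,"dz":0,"roll":0},{"fingers":1,"dx":-0.029,"dy":0,"dz":0,"roll":0},{"fingers":1,"dx":-0.034,"dy":0,"dz":0,"roll":0},{"fingers":1,"dx":-0.039,"dy":0,"dz":0,"roll":0},{"fingers":1,"dx":-0.044,"dy":0,"dz":0,"roll":0},{"fingers":1,"dx":-0.049,"dy":0,"dz":0,"roll":0},{"fingers":1,"dx":-0.053,"dy":0,"dz":0,"roll":0}])

```text
time: 3.1
tool_pos: [0.5032, -0.09, 0.0452]
tcp_rot: [-0.019, -3.141, -0.0]
wrist_force: [0.8, 0.4, 0.9]
width: -0.004
grip_force: 0.0
```

Emit:
step_arm(commands=[{"fingers":1,"dx":-0.003,"dy":0,"dz":0,"roll":0},{"fingers":1,"dx":-0.006,"dy":0,"dz":0,"roll":0},{"fingers":1,"dx":-0.009,"dy":0,"dz":0,"roll":0},{"fingers":1,"dx":-0.011,"dy":0,"dz":0,"roll":0},{"fingers":1,"dx":-0.013,"dy":0,"dz":0,"roll":0}])

```text
time: 3.72
tool_pos: [0.5087, -0.0905, 0.0437]
tcp_rot: [-0.017, -3.126, 0.0]
wrist_force: [-20.6, -4.7, 12.7]
width: -0.002
grip_force: 9.9
```

```bash
python3 - <<'E'
from h import *
s=read_state();print(s["tool_pos"],j(s["tool_pos"]),s["wrist_force"])
im,d=read_camera("top");cv2.imwrite("pics/t1.png",cv2.resize(im[140:280,170:370],None,fx=4,fy=4,interpolation=cv2.INTER_CUBIC))
E
```

```text
[ 0.50866467 -0.09050225  0.04371325] [-21.61714221 -98.37785487] [-20.64199687  -4.72199708  12.73764803]
```

View pics/t1.png

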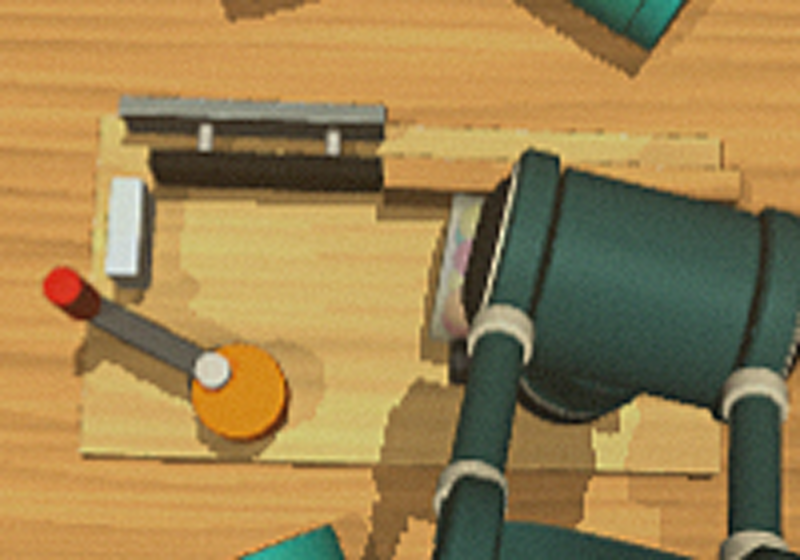

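The jar's base end is at the fence (crop about (460,200)), but it may still be askew, and the push is already 20 N. I'll back off and measure.

Emit:
step_arm(commands=[{"fingers":1,"dx":0.012,"dy":0,"dz":0,"roll":0},{"fingers":1,"dx":0.022,"dy":0,"dz":0,"roll":0}])

```text
time: 4.03
tool_pos: [0.4938, -0.0899, 0.0453]
tcp_rot: [0.019, 3.141, 0.0]
wrist_force: [0.2, -0.4, -0.1]
width: -0.001
grip_force: 0.0
```

```bash
cat >> h.py <<'E'
def jarfit(n,yr=(-210,150),x0=(40,0),yref=-90,pic=None,clip=None):
    im,d=read_camera(n)
    if pic: cv2.imwrite(pic,im if clip is None else cv2.resize(im[clip[0]:clip[1],clip[2]:clip[3]],None,fx=3,fy=3,interpolation=cv2.INTER_CUBIC))
    v,u=np.mgrid[:420,:560];P=bydepth(n,np.c_[u.ravel(),v.ravel()],d).reshape(420,560,3)
    J=j(P);Z=P[...,2]*1000
    h,s,V=cv2.split(cv2.cvtColor(im,cv2.COLOR_BGR2HSV))
    m=(J[...,0]>-60)&(J[...,0]<86)&(J[...,1]>yr[0])&(J[...,1]<yr[1])&(Z>72)&(Z<112)
    m&=~((h>75)&(h<105)&(s>80))&(V>50)
    red=m&((h<5)|(h>174))&(s>170); Q=np.c_[J[m],Z[m]];q=J[red]
    def f(p):
        x=p[0]+p[1]*(Q[:,1]-yref);return np.hypot((Q[:,0]-x)*np.cos(np.arctan(p[1])),Q[:,2]-61)-46
    r=least_squares(f,x0,loss="soft_l1",f_scale=2)
    print(n,len(Q),"x@yref,slope",np.round(r.x,3),"med",np.median(abs(r.fun)).round(2),"y",np.percentile(Q[:,1],[1,99]).round(1),"red n,y,x",len(q),np.percentile(q[:,1],[2,98]).round(1) if len(q) else 0,np.percentile(q[:,0],[2,50,98]).round(1) if len(q) else 0)
E
python3 - <<'E'
from h import *
s=read_state();print(j(s["tool_pos"]),s["wrist_force"])
jarfit("side",pic="pics/s2.png",clip=(120,320,190,390));jarfit("top")
E
```

```text
[-36.4615745 -97.9422278] [ 0.18828777 -0.37537896 -0.06789268]
side 1545 x@yref,slope [23.84  -0.126] med 4.15 y [-168.7  147.1] red n,y,x 327 [-169.4 -145.7] [-14.1  16.3  55.5]
top 1008 x@yref,slope [56.294 -0.312] med 5.71 y [-157.3  149.1] red n,y,x 7 [-168.4 -153.2] [59.4 62.5 64.8]
```

View pics/s2.png

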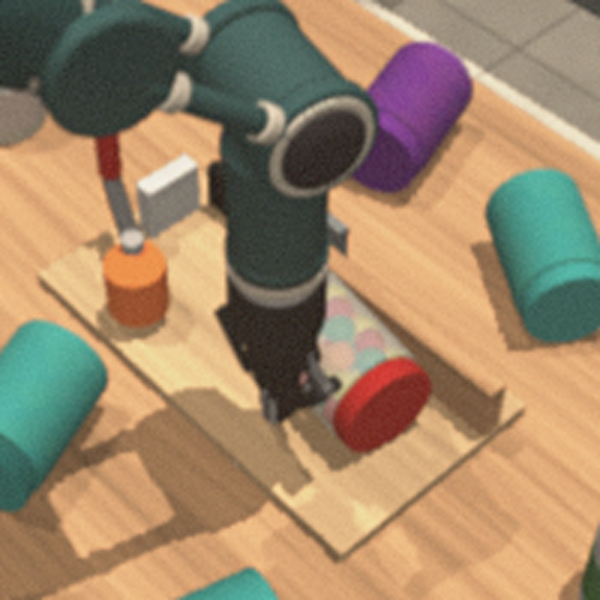

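The jar is still askew: its base touches the fence and the lid (crop (383,405)) stands about 24 mm off. I'll push nearer the lid.

Emit:
step_arm(commands=[{"fingers":1,"dx":0.012,"dy":-0.01,"dz":0,"roll":0},{"fingers":1,"dx":0.014,"dy":-0.042,"dz":0,"roll":0},{"fingers":1,"dx":0.006,"dy":-0.042,"dz":0,"roll":0},{"fingers":1,"dx":0.0,"dy":-0.042,"dz":0,"roll":0},{"fingers":1,"dx":-0.006,"dy":-0.042,"dz":0,"roll":0},{"fingers":1,"dx":-0.012,"dy":-0.042,"dz":0,"roll":0},{"fingers":1,"dx":-0.015,"dy":-0.042,"dz":0,"roll":0},{"fingers":1,"dx":-0.017,"dy":-0.042,"dz":0,"roll":0}])

```text
time: 5.12
tool_pos: [0.5103, -0.1319, 0.0451]
tcp_rot: [-0.018, -3.141, -0.0]
wrist_force: [-2.0, -1.3, 1.8]
width: -0.004
grip_force: 1.0
```

```bash
python3 - <<'E'
from h import *
s=read_state();print(j(s["tool_pos"]),s["wrist_force"])
jarfit("side",yr=(-210,-10))
E
```

```text
[ -19.46440592 -139.71111144] [-1.95438892 -1.3185088   1.7851314 ]
side 555 x@yref,slope [31.282  0.288] med 6.47 y [-173.6  -30.4] red n,y,x 206 [-168.3 -149.2] [ 3.3 38.3 67.2]
```

Emit:
step_arm(commands=[{"fingers":1,"dx":-0.002,"dy":0,"dz":0,"roll":0},{"fingers":1,"dx":-0.004,"dy":0,"dz":0,"roll":0},{"fingers":1,"dx":-0.005,"dy":0,"dz":0,"roll":0}])

```text
time: 5.55
tool_pos: [0.5156, -0.1322, 0.0453]
tcp_rot: [0.019, 3.141, -0.0]
wrist_force: [-2.4, -0.9, 1.4]
width: -0.003
grip_force: 0.9
```

Emit:
step_arm(commands=[{"fingers":1,"dx":-0.001,"dy":0,"dz":0,"roll":0},{"fingers":1,"dx":-0.002,"dy":0,"dz":0,"roll":0}])

```text
time: 5.8
tool_pos: [0.5175, -0.1322, 0.0453]
tcp_rot: [-0.019, -3.141, 0.0]
wrist_force: [-2.1, -0.2, 0.9]
width: -0.0
grip_force: 1.2
```

```bash
python3 - <<'E'
from h import *
s=read_state();print(j(s["tool_pos"]),s["wrist_force"])
E
```

```text
[ -12.28264258 -139.96685012] [-2.10502474 -0.22192386  0.86181801]
```

Emit:
step_arm(commands=[{"fingers":1,"dx":-0.001,"dy":0,"dz":0,"roll":0},{"fingers":1,"dx":-0.002,"dy":0,"dz":0,"roll":0}])

```text
time: 6.05
tool_pos: [0.5175, -0.1321, 0.045]
tcp_rot: [-0.018, -3.137, -0.001]
wrist_force: [-8.7, -2.3, 7.5]
width: -0.0
grip_force: 4.6
```

```bash
python3 - <<'E'
from h import *
s=read_state();print(j(s["tool_pos"]),s["wrist_force"])
jarfit("side",yr=(-210,-10))
jarfit("top",yr=(-210,-10),pic="pics/t3.png",clip=(140,280,170,370))
E
```

```text
[ -12.2840056  -139.86125516] [-8.70673559 -2.25614388  7.54826681]
side 550 x@yref,slope [34.439  0.231] med 6.18 y [-170.3  -32. ] red n,y,x 195 [-166.2 -148.4] [10.  45.8 74. ]
top 1159 x@yref,slope [4.4462e+01 6.0000e-03] med 0.9 y [-110.6  -30.9] red n,y,x 0 0 0
```

View pics/t3.png

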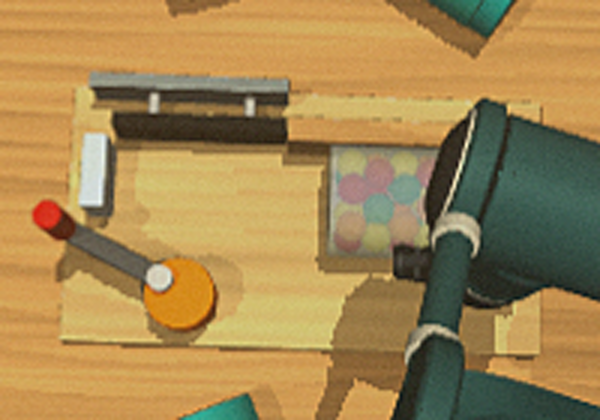

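Emit:
step_arm(commands=[{"fingers":1,"dx":0.006,"dy":0,"dz":0,"roll":0},{"fingers":1,"dx":0.03,"dy":-0.02,"dz":0,"roll":0},{"fingers":1,"dx":0.03,"dy":-0.07,"dz":0,"roll":0},{"fingers":1,"dx":0.0,"dy":-0.072,"dz":0,"roll":0},{"fingers":1,"dx":-0.04,"dy":-0.072,"dz":0,"roll":0},{"fingers":1,"dx":-0.048,"dy":-0.072,"dz":0,"roll":0},{"fingers":1,"dx":-0.048,"dy":-0.067,"dz":0,"roll":0}])

```text
time: 7.02
tool_pos: [0.5669, -0.1996, 0.0451]
tcp_rot: [0.019, 3.141, -0.0]
wrist_force: [-0.5, -3.8, 1.7]
width: 0.0
grip_force: 0.0
```

```bash
python3 - <<'E'
from h import *
s=read_state();print(j(s["tool_pos"]),s["wrist_force"],rel([*w([38,0]),.045],np.pi+YAW,s))
jarfit("side",yr=(-210,-10),pic="pics/s4.png",clip=(120,320,190,390))
jarfit("top",yr=(-210,-10))
E
```

```text
[  38.01297198 -206.78386677] [-0.47793604 -3.78587759  1.6907846 ] (array([-1.000e-01,  2.068e+02,  1.000e-01]), np.float64(0.0))
side 1459 x@yref,slope [ 4.4646e+01 -4.3000e-02] med 1.57 y [-202.6  -32.4] red n,y,x 138 [-165.8 -147.9] [ 2.4 15.8 32.4]
top 1960 x@yref,slope [ 4.4155e+01 -7.0000e-03] med 0.97 y [-162.9  -30.6] red n,y,x 156 [-163.8 -145.8] [ 2.8 31.3 78.9]
```

View pics/s4.png

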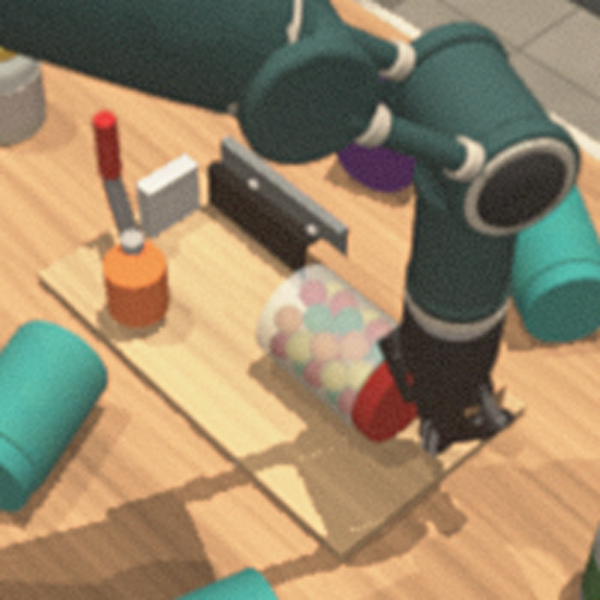

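The jar lies along the fence, but the wide side of the gripper already touches the lid (crop (400,390)). I'll back off and turn the tool 90° so the narrow side pushes.

```bash
python3 - <<'E'
from h import *
print(read_state()["q"])
E
```

```text
[-3.79859232e-01  3.02877323e-01  1.92681148e+00 -1.60747554e-04
  9.12768903e-01 -1.93907358e+00]
```

Emit:
step_arm(commands=[{"fingers":1,"dx":0,"dy":-0.01,"dz":0,"roll":0},{"fingers":1,"dx":0,"dy":-0.025,"dz":0,"roll":0}])

```text
time: 7.38
tool_pos: [0.5656, -0.2251, 0.0452]
tcp_rot: [-0.018, -3.141, -0.0]
wrist_force: [0.2, -0.5, -0.3]
width: 0.0
grip_force: 0.0
```

Emit:
step_arm(commands=[{"fingers":1,"dx":0,"dy":0,"dz":0,"roll":10.5},{"fingers":1,"dx":0,"dy":0,"dz":0,"roll":21},{"fingers":1,"dx":0,"dy":0,"dz":0,"roll":31.5},{"fingers":1,"dx":0,"dy":0,"dz":0,"roll":42},{"fingers":1,"dx":0,"dy":0,"dz":0,"roll":52},{"fingers":1,"dx":0,"dy":0,"dz":0,"roll":62},{"fingers":1,"dx":0,"dy":0,"dz":0,"roll":72},{"fingers":1,"dx":0,"dy":0,"dz":0,"roll":82}])

```text
time: 8.38
tool_pos: [0.5659, -0.2259, 0.0452]
tcp_rot: [2.083, 2.352, -0.0]
wrist_force: [-0.4, 0.5, -0.0]
width: -0.001
grip_force: 0.0
```

Emit:
step_arm(commands=[{"fingers":1,"dx":0,"dy":0,"dz":0,"roll":8},{"fingers":1,"dx":0,"dy":0,"dz":0,"roll":8}])

```text
time: 8.62
tool_pos: [0.566, -0.2257, 0.0453]
tcp_rot: [2.234, 2.209, -0.0]
wrist_force: [0.0, 0.3, 0.1]
width: 0.0
grip_force: 0.0
```

```bash
python3 - <<'E'
from h import *
s=read_state();print(j(s["tool_pos"]),s["wrist_force"],rel([*w([38,4]),.045],np.pi/2+YAW,s))
jarfit("top",yr=(-210,-10))
E
```

```text
[  37.39296393 -232.88910949] [0.02087116 0.3195123  0.13310574] (array([236.9,   0.8,   0.3]), np.float64(0.1))
top 2035 x@yref,slope [ 4.3826e+01 -6.0000e-03] med 0.97 y [-163.7  -30.4] red n,y,x 228 [-164.1 -146.2] [ 4.7 41.8 77.9]
```

Emit:
step_arm(commands=[{"fingers":1,"dx":0.03,"dy":0,"dz":0,"roll":0},{"fingers":1,"dx":0.048,"dy":0,"dz":0,"roll":0},{"fingers":1,"dx":0.056,"dy":0,"dz":0,"roll":0},{"fingers":1,"dx":0.064,"dy":0,"dz":0,"roll":0},{"fingers":1,"dx":0.073,"dy":0.0005,"dz":0,"roll":0},{"fingers":1,"dx":0.082,"dy":0.001,"dz":0,"roll":0},{"fingers":1,"dx":0.091,"dy":0.0015,"dz":0,"roll":0},{"fingers":1,"dx":0.1,"dy":0.002,"dz":0,"roll":0}])

```text
time: 9.68
tool_pos: [0.5696, -0.1244, 0.0454]
tcp_rot: [2.235, 2.208, -0.0]
wrist_force: [-0.2, -2.4, 0.3]
width: 0.002
grip_force: 0.0
```

```bash
python3 - <<'E'
from h import *
s=read_state();print(j(s["tool_pos"]),s["wrist_force"],rel([*w([40,4]),.045],np.pi/2+YAW,s))
jarfit("top",yr=(-150,50),yref=-50); jarfit("side",yr=(-150,50),yref=-50)
E
```

```text
[  39.70468514 -131.51885129] [-0.24678565 -2.42391735  0.29214414] (array([135.5,   0.3,   0.3]), np.float64(0.0))
top 1667 x@yref,slope [44.527  0.   ] med 0.86 y [-95.  16.] red n,y,x 2 [-99.4 -98.7] [78.8 80.7 82.6]
side 1197 x@yref,slope [ 4.4508e+01 -1.1000e-02] med 1.48 y [-142.    16.4] red n,y,x 22 [-117.4 -101.2] [-0.4  3.5 24. ]
```

Emit:
step_arm(commands=[{"fingers":1,"dx":0.011,"dy":0,"dz":0,"roll":0},{"fingers":1,"dx":0.022,"dy":0.0,"dz":0,"roll":0},{"fingers":1,"dx":0.033,"dy":0.0005,"dz":0,"roll":0},{"fingers":1,"dx":0.044,"dy":0.0005,"dz":0,"roll":0},{"fingers":1,"dx":0.055,"dy":0.001,"dz":0,"roll":0},{"fingers":1,"dx":0.066,"dy":0.001,"dz":0,"roll":0},{"fingers":1,"dx":0.077,"dy":0.0015,"dz":0,"roll":0},{"fingers":1,"dx":0.088,"dy":0.0015,"dz":0,"roll":0}])

```text
time: 10.78
tool_pos: [0.572, -0.036, 0.0452]
tcp_rot: [-2.235, -2.208, 0.0]
wrist_force: [-0.5, -2.4, 0.7]
width: -0.001
grip_force: 0.0
```

```bash
python3 - <<'E'
from h import *
s=read_state();print(j(s["tool_pos"]),s["wrist_force"],rel([*w([40,4]),.045],np.pi/2+YAW,s))
jarfit("top",yr=(-60,140),yref=40); jarfit("side",yr=(-60,140),yref=40)
E
```

```text
[ 41.06511232 -43.07968023] [-0.4622356  -2.40906129  0.70660273] (array([47.1, -1.1,  0.2]), np.float64(0.0))
top 1884 x@yref,slope [39.515 -0.471] med 7.47 y [-26.  134.5] red n,y,x 91 [-28.8 -11.3] [ 2.8 14.4 30. ]
side 1430 x@yref,slope [37.931 -0.517] med 6.37 y [-53.4 132.1] red n,y,x 28 [-28.9 -11.6] [ 1.4  4.3 25.8]
```

```bash
python3 - <<'E'
from h import *
jarfit("top",yr=(-30,68),yref=40,pic="pics/t5.png",clip=(140,280,170,370)); jarfit("side",yr=(-30,68),yref=40)
E
```

```text
top 807 x@yref,slope [43.531 -0.067] med 1.25 y [-25.8  67.7] red n,y,x 93 [-26.8  -8.9] [ 3.  14.5 32.5]
side 712 x@yref,slope [40.996 -0.142] med 2.21 y [-26.8  67.7] red n,y,x 26 [-28.1 -12.7] [-0.1  4.4 24.7]
```

View pics/t5.png

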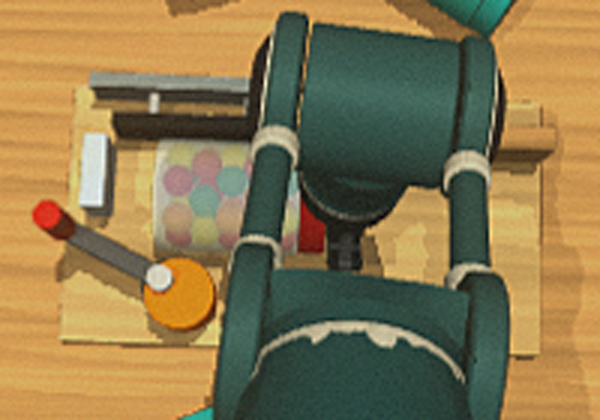

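The jar is straight along the pad, its base at about (155,195) in the crop, some 45 mm short of the stop. I'll keep pushing.

Emit:
step_arm(commands=[{"fingers":1,"dx":0.009,"dy":0,"dz":0,"roll":0},{"fingers":1,"dx":0.018,"dy":0.0,"dz":0,"roll":0},{"fingers":1,"dx":0.026,"dy":0.0005,"dz":0,"roll":0},{"fingers":1,"dx":0.033,"dy":0.0005,"dz":0,"roll":0},{"fingers":1,"dx":0.037,"dy":0.001,"dz":0,"roll":0},{"fingers":1,"dx":0.04,"dy":0.001,"dz":0,"roll":0},{"fingers":1,"dx":0.042,"dy":0.001,"dz":0,"roll":0}])

```text
time: 11.85
tool_pos: [0.5736, 0.0053, 0.0453]
tcp_rot: [2.235, 2.208, -0.0]
wrist_force: [0.3, -2.0, -0.5]
width: 0.002
grip_force: 0.0
```

Emit:
step_arm(commands=[{"fingers":1,"dx":0.0015,"dy":0,"dz":0,"roll":0},{"fingers":1,"dx":0.003,"dy":0.0,"dz":0,"roll":0}])

```text
time: 12.1
tool_pos: [0.5738, 0.0074, 0.0453]
tcp_rot: [2.234, 2.208, -0.001]
wrist_force: [-0.5, -8.6, 0.0]
width: -0.002
grip_force: 0.0
```

```bash
python3 - <<'E'
from h import *
s=read_state();print(j(s["tool_pos"]),s["wrist_force"])
E
```

```text
[42.24995675  0.32940252] [-0.47035179 -8.63124048  0.04008035]
```

Emit:
step_arm(commands=[{"fingers":1,"dx":0.001,"dy":0,"dz":0,"roll":0},{"fingers":1,"dx":0.001,"dy":0.0,"dz":0,"roll":0}])

```text
time: 12.35
tool_pos: [0.5737, 0.0074, 0.0454]
tcp_rot: [2.233, 2.207, -0.003]
wrist_force: [-0.0, -7.1, 0.0]
width: 0.005
grip_force: 0.0
```

```bash
python3 - <<'E'
from h import *
s=read_state();print(j(s["tool_pos"]),s["wrist_force"],s["q"])
jarfit("top",yr=(16,66),yref=40,pic="pics/t6.png",clip=(140,280,170,370)); jarfit("side",yr=(16,66),yref=40)
E
```

```text
[42.24664683  0.28910108] [-0.00830858 -7.1304212   0.04255528] [-0.02898926  0.25888206  1.98415109 -0.00333708  0.8983321  -0.01517213]
top 408 x@yref,slope [46.526 -0.067] med 0.98 y [16.4 65.5] red n,y,x 80 [16.1 33. ] [ 3.7 13.2 27.6]
side 251 x@yref,slope [102.372  -2.152] med 4.42 y [16.7 65.6] red n,y,x 23 [16.5 28.5] [ 1.1  5.7 25.7]
```

View pics/t6.png

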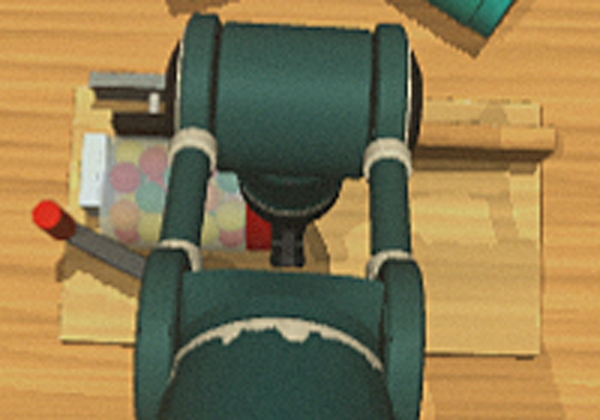

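The jar's base is against the white stop (crop about (105,190)), and the force has risen to 8 N. I'll retract and go to the lever.

Emit:
step_arm(commands=[{"fingers":1,"dx":-0.01,"dy":0,"dz":0,"roll":0},{"fingers":1,"dx":-0.04,"dy":0,"dz":0,"roll":0},{"fingers":1,"dx":-0.05,"dy":0,"dz":-0.05,"roll":0},{"fingers":1,"dx":-0.05,"dy":0,"dz":-0.11,"roll":-10},{"fingers":1,"dx":-0.05,"dy":0,"dz":-0.17,"roll":-20},{"fingers":1,"dx":-0.05,"dy":0,"dz":-0.2,"roll":-30},{"fingers":1,"dx":-0.05,"dy":0,"dz":-0.2,"roll":-40},{"fingers":1,"dx":-0.05,"dy":0,"dz":-0.2,"roll":-50}])

```text
time: 13.45
tool_pos: [0.5734, -0.0406, 0.2463]
tcp_rot: [1.083, 2.947, 0.002]
wrist_force: [0.6, 0.1, -0.2]
width: -0.002
grip_force: 0.0
```

```bash
cat >> h.py <<'E'
def knobq(n="top"):
    im,d=read_camera(n);h,s,V=cv2.split(cv2.cvtColor(im,cv2.COLOR_BGR2HSV))
    v,u=np.mgrid[:420,:560];P=bydepth(n,np.c_[u.ravel(),v.ravel()],d).reshape(420,560,3);J=j(P)
    m=((h<6)|(h>172))&(s>150)&(P[...,2]>.150)&(P[...,2]<.175)&(np.hypot(J[...,0]+27,J[...,1]-100)<130)
    uv=np.c_[u[m],v[m]]
    if len(uv)<8: print("knob hidden",len(uv));return None
    c=j(onplane(n,[uv.mean(0)],.164))[0];dv=c-[-27,100];q=np.arctan2(dv[1],dv[0])-1.047
    print(n,"knob",c.round(1),"n",len(uv),"r",np.hypot(*dv).round(1),"q",q.round(3));return q
def push(q,lag,z=.118,turn=0):
    th=1.047+q;t=np.array([-np.sin(th),np.cos(th)])
    p=np.array([-27,100])+85*np.array([np.cos(th),np.sin(th)])-lag*t
    r=rel([*w(p),z],th+np.pi/2+YAW+turn);print("q",round(q,3),"lag",lag,"->",r[0],r[1]);return r
E
python3 - <<'E'
from h import *
s=read_state();print(j(s["tool_pos"]),s["wrist_force"])
jarfit("top",yr=(16,66),yref=40)
q=knobq("top");knobq("side")
push(q or .08,37,z=.2);push(q or .08,37)
E
```

```text
[ 42.50370552 -47.70888114] [ 0.5682532   0.13702383 -0.17711281]
top 397 x@yref,slope [55.353 -1.197] med 2.85 y [41.  65.9] red n,y,x 0 0 0
top knob [  7.9 174.6] n 68 r 82.3 q 0.086
side knob [  4.1 169.6] n 44 r 76.3 q 0.104
q 0.086 lag 37 -> [134.3 160.1  45.4] -15.1
q 0.086 lag 37 -> [134.3 160.1 127.4] -15.1
```

Emit:
step_arm(commands=[{"fingers":1,"dx":0.034,"dy":0.04,"dz":0.01,"roll":-5},{"fingers":1,"dx":0.067,"dy":0.08,"dz":0.02,"roll":-10},{"fingers":1,"dx":0.1,"dy":0.12,"dz":0.03,"roll":-15},{"fingers":1,"dx":0.134,"dy":0.16,"dz":0.045,"roll":-15},{"fingers":1,"dx":0.134,"dy":0.16,"dz":0.085,"roll":-15},{"fingers":1,"dx":0.134,"dy":0.16,"dz":0.115,"roll":-15},{"fingers":1,"dx":0.134,"dy":0.16,"dz":0.127,"roll":-15},{"fingers":1,"dx":0.134,"dy":0.16,"dz":0.127,"roll":-15}])

```text
time: 14.6
tool_pos: [0.5752, 0.1676, 0.1175]
tcp_rot: [-0.701, -3.061, 0.001]
wrist_force: [0.3, 0.6, -0.3]
width: 0.002
grip_force: 0.0
```

```bash
python3 - <<'E'
from h import *
s=read_state();print(j(s["tool_pos"]),s["tool_pos"],s["wrist_force"])
jarfit("top",yr=(16,66),yref=40);jarfit("side",yr=(16,66),yref=40,pic="pics/s7.png",clip=(120,320,190,390))
knobq("side");knobq()
for q in(.09,.15,.2,.25,.3,.35,.4,.45,.5): push(q,24)
E
```

```text
[ 41.75289859 160.53021122] [0.57524021 0.16760015 0.11751163] [ 0.28721654  0.56541637 -0.28949014]
top 812 x@yref,slope [45.437 -0.137] med 1.43 y [16.3 65.7] red n,y,x 240 [16.2 33. ] [ 6.9 38.5 79. ]
side 600 x@yref,slope [61.472 -1.366] med 4.34 y [16.1 65.8] red n,y,x 180 [16.1 31.4] [ 2.7 31.8 76.3]
side knob [  2.4 166.7] n 42 r 72.9 q 0.109
top knob [  8.5 177. ] n 48 r 84.8 q 0.092
q 0.09 lag 24 -> [14.5 -0.   2.1] -0.2
q 0.15 lag 24 -> [19.7  1.3  2.1] -3.6
q 0.2 lag 24 -> [24.   2.1  2.1] -6.5
q 0.25 lag 24 -> [28.4  2.7  2.1] -9.3
q 0.3 lag 24 -> [32.8  3.1  2.1] -12.2
q 0.35 lag 24 -> [37.2  3.2  2.1] -15.1
q 0.4 lag 24 -> [41.6  3.2  2. ] -17.9
q 0.45 lag 24 -> [46.   2.9  2. ] -20.8
q 0.5 lag 24 -> [50.4  2.4  2. ] -23.7
```

View pics/s7.png

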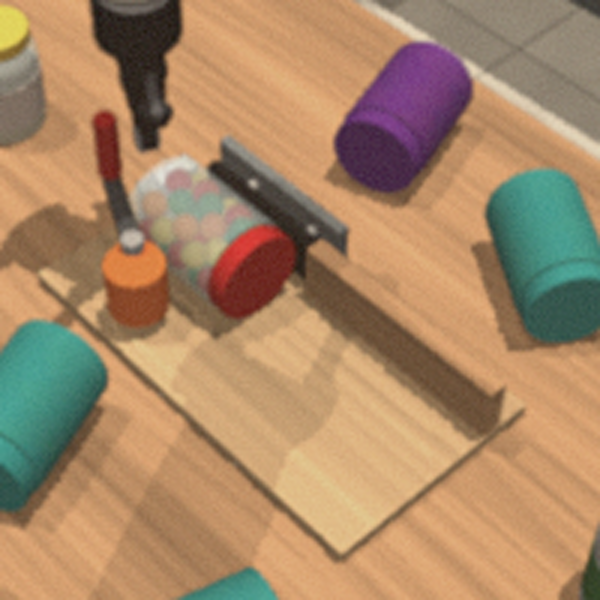

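The jar lies home along the pad, and the cam (crop (135,285)) is still clear of it. I'll start turning the lever.

Emit:
step_arm(commands=[{"fingers":1,"dx":0.0145,"dy":0,"dz":0,"roll":0},{"fingers":1,"dx":0.02,"dy":0.0013,"dz":0,"roll":-3.6},{"fingers":1,"dx":0.024,"dy":0.002,"dz":0,"roll":-6.5},{"fingers":1,"dx":0.0285,"dy":0.0027,"dz":0,"roll":-9.3},{"fingers":1,"dx":0.033,"dy":0.003,"dz":0,"roll":-12}])

```text
time: 15.42
tool_pos: [0.5473, 0.1848, 0.1193]
tcp_rot: [0.372, 3.118, -0.0]
wrist_force: [1.3, -2.6, -0.3]
width: 0.001
grip_force: 0.0
```

```bash
cat >> h.py <<'E'
def rep():
    """contact-based lever angle and force along the push"""
    s=read_state();F=[]
    p=j(s["tool_pos"])-[-27,100];R=Rn.from_rotvec(s["tcp_rot"]).as_matrix();h=np.arctan2(R[1,0],R[0,0])-YAW
    f=RJ.T@s["wrist_force"][:2];t=np.array([np.cos(h),np.sin(h)])
    print("t",round(s["time"],2),"finger angle",round(np.arctan2(p[1],p[0])-1.047,3),"r",np.hypot(*p).round(1),"head-q",round((h-1.047-np.pi/2)%(2*np.pi),3),"F along",(-f@t).round(2),"across",round(f@[-t[1],t[0]],2),"Fz",s["wrist_force"][2].round(2))
E
python3 - <<'E'
from h import *
rep();knobq();rep()
for q in(.35,.4,.45,.5,.55,.6): push(q,24)
E
```

```text
t 15.43 finger angle 0.04 r 87.4 head-q 0.299 F along 1.85 across 2.24 Fz -0.34
knob hidden 0
t 15.47 finger angle 0.047 r 87.5 head-q 0.3 F along 0.36 across 1.13 Fz 0.27
q 0.35 lag 24 -> [2.2 1.4 1.2] -2.8
q 0.4 lag 24 -> [6.5 2.3 1.2] -5.7
q 0.45 lag 24 -> [10.8  2.9  1.2] -8.6
q 0.5 lag 24 -> [15.2  3.4  1.2] -11.4
q 0.55 lag 24 -> [19.7  3.6  1.2] -14.3
q 0.6 lag 24 -> [24.1  3.6  1.2] -17.2
```

```bash
cat >> h.py <<'E'
def hold(n=6):
    F=[]
    for _ in range(n):
        read_camera("side");s=read_state();F.append(s["wrist_force"])
    p=j(s["tool_pos"])-[-27,100];R=Rn.from_rotvec(s["tcp_rot"]).as_matrix();h=np.arctan2(R[1,0],R[0,0])-YAW
    F=np.array(F);fm=F.mean(0);f=RJ.T@fm[:2];r=p/np.hypot(*p)
    a=np.arctan2(p[1],p[0]); q=(a-1.047)+np.arctan2(22,85)
    torque=-(p[0]*f[1]-p[1]*f[0])/1000
    print("t",round(s["time"],2),"q est",round(q,3),"r",np.hypot(*p).round(1),"head-q",round((h-1.047-np.pi/2)%(2*np.pi),3),"torque/85mm N",round(torque/.085,2),"radial",round(f@r,2),"std",F.std(0).round(2))
E
python3 - <<'E'
from h import *
hold(6);knobq("side")
E
```

```text
t 15.78 q est 0.294 r 87.6 head-q 0.297 torque/85mm N 0.56 radial 0.1 std [0.24 0.45 0.52]
side knob [-14.1 174.3] n 52 r 75.4 q 0.352
```

Emit:
step_arm(commands=[{"fingers":1,"dx":0.004,"dy":0.002,"dz":0,"roll":-2.8},{"fingers":1,"dx":0.008,"dy":0.0025,"dz":0,"roll":-5.7},{"fingers":1,"dx":0.0125,"dy":0.003,"dz":0,"roll":-8.6},{"fingers":1,"dx":0.017,"dy":0.0035,"dz":0,"roll":-11.4}])

```text
time: 16.32
tool_pos: [0.5321, 0.1923, 0.1183]
tcp_rot: [0.061, 3.14, 0.0]
wrist_force: [3.0, -1.2, -0.8]
width: -0.0
grip_force: 0.0
```

```bash
python3 - <<'E'
from h import *
rep();hold(4);knobq("side")
for q in(.5,.55,.6,.65,.7,.75,.8): push(q,24)
E
```

```text
t 16.32 finger angle 0.233 r 88.4 head-q 0.497 F along 3.02 across 1.09 Fz -0.84
t 16.52 q est 0.492 r 88.3 head-q 0.495 torque/85mm N 1.16 radial -0.09 std [0.25 0.24 0.32]
side knob [-31.1 176. ] n 52 r 76.1 q 0.577
q 0.5 lag 24 -> [-1.2 -0.3  0.2] -0.3
q 0.55 lag 24 -> [3.1 0.8 0.2] -3.1
q 0.6 lag 24 -> [7.5 1.7 0.2] -6.0
q 0.65 lag 24 -> [11.8  2.3  0.2] -8.9
q 0.7 lag 24 -> [16.2  2.7  0.2] -11.7
q 0.75 lag 24 -> [20.6  2.9  0.2] -14.6
q 0.8 lag 24 -> [25.   2.9  0.2] -17.5
```

Emit:
step_arm(commands=[{"fingers":1,"dx":0.0043,"dy":0.001,"dz":0,"roll":-2.9},{"fingers":1,"dx":0.0087,"dy":0.002,"dz":0,"roll":-5.7}])

```text
time: 16.82
tool_pos: [0.5235, 0.1944, 0.1183]
tcp_rot: [-0.095, 3.139, -0.0]
wrist_force: [1.7, -1.5, 0.0]
width: 0.0
grip_force: 0.0
```

```bash
python3 -c "
from h import *
rep();hold(3)"
```

```text
t 16.82 finger angle 0.334 r 88.3 head-q 0.596 F along 1.6 across 1.57 Fz 0.03
t 16.98 q est 0.592 r 88.4 head-q 0.594 torque/85mm N 1.2 radial -0.07 std [0.52 0.32 0.23]
```

Emit:
step_arm(commands=[{"fingers":1,"dx":0.0043,"dy":0.001,"dz":0,"roll":-2.9},{"fingers":1,"dx":0.0087,"dy":0.002,"dz":0,"roll":-5.7}])

```text
time: 17.23
tool_pos: [0.5148, 0.196, 0.1184]
tcp_rot: [-0.25, 3.131, -0.0]
wrist_force: [2.3, -1.2, -0.7]
width: 0.001
grip_force: 0.0
```

```bash
python3 -c "
from h import *
rep();hold(3)
jarfit('top',yr=(16,60),yref=40)
push(.7,24);push(.75,24);push(.8,24)"
```

```text
t 17.23 finger angle 0.434 r 88.5 head-q 0.695 F along 2.13 across 1.55 Fz -0.67
t 17.38 q est 0.693 r 88.6 head-q 0.693 torque/85mm N 1.27 radial -0.24 std [0.5  0.25 0.26]
top 688 x@yref,slope [47.61 -0.13] med 1.41 y [16.3 59.5] red n,y,x 225 [16.2 32.8] [ 8.3 42.2 81.3]
q 0.7 lag 24 -> [-1.1 -0.6  0.3] -0.4
q 0.75 lag 24 -> [3.1 0.4 0.3] -3.2
q 0.8 lag 24 -> [7.5 1.3 0.3] -6.1
```

Emit:
step_arm(commands=[{"fingers":1,"dx":0.0022,"dy":0.0006,"dz":0,"roll":-1.4},{"fingers":1,"dx":0.0044,"dy":0.0012,"dz":0,"roll":-2.9}])

```text
time: 17.68
tool_pos: [0.5099, 0.1966, 0.1184]
tcp_rot: [-0.331, 3.124, -0.0]
wrist_force: [2.2, -0.7, 0.6]
width: 0.003
grip_force: 0.0
```

```bash
python3 -c "
from h import *
rep();hold(4)"
```

```text
t 17.68 finger angle 0.49 r 88.7 head-q 0.747 F along 1.98 across 1.13 Fz 0.62
t 17.88 q est 0.746 r 88.7 head-q 0.746 torque/85mm N 1.27 radial -0.56 std [0.48 0.44 0.57]
```

Emit:
step_arm(commands=[{"fingers":1,"dx":0.0022,"dy":0.0006,"dz":0,"roll":-1.4},{"fingers":1,"dx":0.0044,"dy":0.0012,"dz":0,"roll":-2.9}])

```text
time: 18.12
tool_pos: [0.5052, 0.1968, 0.1184]
tcp_rot: [-0.41, 3.114, -0.0]
wrist_force: [2.6, -1.3, -0.2]
width: -0.002
grip_force: 0.0
```

```bash
python3 -c "
from h import *
rep();hold(4)
jarfit('top',yr=(16,60),yref=40)"
```

```text
t 18.12 finger angle 0.543 r 88.9 head-q 0.798 F along 2.17 across 1.89 Fz -0.19
t 18.32 q est 0.799 r 89.0 head-q 0.796 torque/85mm N 1.59 radial -0.5 std [0.51 0.24 0.5 ]
top 678 x@yref,slope [49.855 -0.132] med 1.35 y [16.3 59.6] red n,y,x 218 [16.2 32.7] [10.3 44.2 83.5]
```

Emit:
step_arm(commands=[{"fingers":1,"dx":0.0022,"dy":0.0006,"dz":0,"roll":-1.4},{"fingers":1,"dx":0.0044,"dy":0.0012,"dz":0,"roll":-2.9}])

```text
time: 18.62
tool_pos: [0.5006, 0.1969, 0.1183]
tcp_rot: [-0.489, 3.103, -0.0]
wrist_force: [2.3, -1.0, -0.1]
width: -0.001
grip_force: 0.0
```

```bash
python3 -c "
from h import *
rep();hold(4)
jarfit('top',yr=(16,60),yref=40)
push(.85,24);push(.9,24)"
```

```text
t 18.62 finger angle 0.594 r 89.1 head-q 0.849 F along 1.91 across 1.63 Fz -0.11
t 18.82 q est 0.85 r 89.1 head-q 0.847 torque/85mm N 1.81 radial 0.15 std [0.12 0.61 0.32]
top 667 x@yref,slope [50.71  -0.128] med 1.36 y [16.3 59.5] red n,y,x 210 [16.2 32.8] [12.7 46.3 83. ]
q 0.85 lag 24 -> [-1.7 -1.3  0.3] -0.2
q 0.9 lag 24 -> [ 2.6 -0.2  0.3] -3.0
```

Emit:
step_arm(commands=[{"fingers":1,"dx":0.0022,"dy":0.0004,"dz":0,"roll":-1.4},{"fingers":1,"dx":0.0044,"dy":0.0008,"dz":0,"roll":-2.9}])

```text
time: 19.12
tool_pos: [0.4961, 0.1965, 0.1183]
tcp_rot: [-0.567, 3.09, 0.001]
wrist_force: [1.6, 1.3, -0.0]
width: 0.003
grip_force: 0.0
```

```bash
python3 -c "
from h import *
rep();hold(5)"
```

```text
t 19.12 finger angle 0.644 r 89.1 head-q 0.899 F along 1.95 across -0.64 Fz -0.01
t 19.38 q est 0.9 r 88.9 head-q 0.898 torque/85mm N 1.12 radial 0.46 std [0.24 0.46 0.69]
```

Emit:
step_arm(commands=[{"fingers":1,"dx":0.0022,"dy":0.0004,"dz":0,"roll":-1.4},{"fingers":1,"dx":0.0044,"dy":0.0008,"dz":0,"roll":-2.9}])

```text
time: 19.62
tool_pos: [0.492, 0.1956, 0.1184]
tcp_rot: [-0.645, 3.074, 0.0]
wrist_force: [3.4, 2.0, -0.0]
width: -0.001
grip_force: 0.0
```

```bash
python3 -c "
from h import *
rep();hold(5)
jarfit('top',yr=(16,60),yref=40)"
```

```text
t 19.62 finger angle 0.691 r 88.7 head-q 0.95 F along 3.86 across -0.45 Fz -0.03
t 19.88 q est 0.947 r 88.6 head-q 0.948 torque/85mm N 2.28 radial 0.23 std [0.38 0.17 0.43]
top 659 x@yref,slope [52.254 -0.128] med 1.35 y [16.3 59.5] red n,y,x 216 [16.2 32.8] [12.8 46.8 83.3]
```

Emit:
step_arm(commands=[{"fingers":1,"dx":0.0022,"dy":0.0004,"dz":0,"roll":-1.4},{"fingers":1,"dx":0.0044,"dy":0.0008,"dz":0,"roll":-2.9}])

```text
time: 20.18
tool_pos: [0.4879, 0.1947, 0.1185]
tcp_rot: [-0.723, 3.056, 0.0]
wrist_force: [5.4, 1.8, -0.7]
width: 0.004
grip_force: 0.0
```

```bash
python3 -c "
from h import *
rep();hold(5)
jarfit('top',yr=(16,60),yref=40)"
```

```text
t 20.18 finger angle 0.74 r 88.5 head-q 1.001 F along 5.68 across 0.78 Fz -0.71
t 20.43 q est 0.998 r 88.5 head-q 0.999 torque/85mm N 3.78 radial 0.34 std [0.38 0.24 0.36]
top 650 x@yref,slope [52.804 -0.125] med 1.34 y [16.3 59.5] red n,y,x 212 [16.4 32.9] [14.8 47.  83.3]
```

```bash
python3 - <<'E'
from h import *
hold(3)
for n in("side","top"):
    a=np.load(n+"0.npz");im,d=a["im"],a["d"];v,u=np.mgrid[:420,:560]
    P=bydepth(n,np.c_[u.ravel(),v.ravel()],d).reshape(420,560,3);J=j(P);Z=P[...,2]*1000
    for nm,(y0,y1) in dict(pad=(12,143),fenceA=(-20,0),fence=(-205,-5)).items():
        for z0,z1 in((30,50),(50,64)):
            m=(J[...,1]>y0)&(J[...,1]<y1)&(Z>z0)&(Z<z1)&(J[...,0]>82)&(J[...,0]<108)
            x=J[...,0][m]
            if len(x)>5:
                A=np.c_[np.ones(len(x)),J[...,1][m]];c=np.linalg.lstsq(A,x,rcond=None)[0]
                print(n,nm,z0,len(x),"median x",np.median(x).round(2),"mad",np.median(abs(x-np.median(x))).round(2),"fit",c.round(4))
E
```

```text
t 20.62 q est 0.997 r 88.5 head-q 0.999 torque/85mm N 4.04 radial 0.54 std [0.68 0.4  0.67]
side pad 30 148 median x 96.41 mad 0.89 fit [9.62126e+01 1.90000e-03]
side pad 50 115 median x 96.53 mad 0.82 fit [ 9.69545e+01 -4.30000e-03]
side fenceA 30 26 median x 88.89 mad 0.91 fit [ 8.88582e+01 -1.40000e-02]
side fenceA 50 18 median x 89.5 mad 0.51 fit [9.03493e+01 6.08000e-02]
side fence 30 291 median x 89.81 mad 0.92 fit [ 8.95567e+01 -2.20000e-03]
side fence 50 204 median x 89.86 mad 0.85 fit [ 8.96247e+01 -2.50000e-03]
top pad 30 89 median x 97.32 mad 0.24 fit [9.72702e+01 2.00000e-04]
top pad 50 63 median x 97.37 mad 0.21 fit [ 9.76372e+01 -5.30000e-03]
top fenceA 30 12 median x 90.7 mad 0.37 fit [9.072e+01 7.400e-03]
top fenceA 50 10 median x 90.74 mad 0.26 fit [ 9.07166e+01 -5.00000e-03]
top fence 30 130 median x 90.77 mad 0.3 fit [ 9.06543e+01 -9.00000e-04]
top fence 50 97 median x 90.8 mad 0.25 fit [ 9.05455e+01 -2.00000e-03]
```

The depth images put the pad face 6.6 mm behind the fence face. That predicts pad contact at q≈0.90, which matches where the force started to rise. Target is q≈1.18, or about 4.8 mm of pad travel.

Emit:
step_arm(commands=[{"fingers":1,"dx":0.0022,"dy":0.0005,"dz":0,"roll":-1.4},{"fingers":1,"dx":0.0044,"dy":0.001,"dz":0,"roll":-2.9},{"fingers":1,"dx":0.0066,"dy":0.0014,"dz":0,"roll":-4.3}])

```text
time: 21.0
tool_pos: [0.4813, 0.193, 0.1185]
tcp_rot: [-0.837, 3.027, 0.0]
wrist_force: [6.0, 2.0, -0.4]
width: 0.002
grip_force: 0.0
```

```bash
python3 -c "
from h import *
rep();hold(5)"
```

```text
t 21.0 finger angle 0.816 r 88.5 head-q 1.076 F along 6.16 across 1.41 Fz -0.39
t 21.25 q est 1.073 r 88.5 head-q 1.074 torque/85mm N 5.43 radial 0.51 std [0.23 0.27 0.39]
```

Emit:
step_arm(commands=[{"fingers":1,"dx":0.0022,"dy":0.0005,"dz":0,"roll":-1.4},{"fingers":1,"dx":0.0044,"dy":0.001,"dz":0,"roll":-2.9}])

```text
time: 21.5
tool_pos: [0.4772, 0.1918, 0.1185]
tcp_rot: [-0.912, 3.004, 0.001]
wrist_force: [6.4, 2.5, -1.5]
width: 0.003
grip_force: 0.0
```

```bash
python3 -c "
from h import *
rep();hold(5)
jarfit('top',yr=(16,60),yref=40);knobq();knobq('side')"
```

```text
t 21.5 finger angle 0.864 r 88.6 head-q 1.126 F along 6.72 across 1.45 Fz -1.52
t 21.75 q est 1.121 r 88.5 head-q 1.125 torque/85mm N 5.94 radial 0.83 std [0.3  0.53 0.28]
top 638 x@yref,slope [55.009 -0.132] med 1.26 y [16.4 59.6] red n,y,x 210 [16.3 32.5] [16.8 48.8 85.4]
top knob [-78.7 164.7] n 46 r 82.8 q 1.197
side knob [-79.2 162.3] n 54 r 81.3 q 1.221
```

Emit:
step_arm(commands=[{"fingers":1,"dx":0.0022,"dy":0.0004,"dz":0,"roll":-1.4},{"fingers":1,"dx":0.0044,"dy":0.0008,"dz":0,"roll":-2.9}])

```text
time: 22.15
tool_pos: [0.4733, 0.1903, 0.1186]
tcp_rot: [-0.987, 2.98, 0.001]
wrist_force: [5.7, 4.9, -1.0]
width: 0.002
grip_force: 0.0
```

```bash
python3 -c "
from h import *
rep();hold(4)"
```

```text
t 22.15 finger angle 0.911 r 88.6 head-q 1.176 F along 7.51 across -0.56 Fz -0.97
t 22.35 q est 1.169 r 88.5 head-q 1.175 torque/85mm N 6.24 radial 1.57 std [0.37 0.27 0.28]
```

Emit:
step_arm(commands=[{"fingers":1,"dx":-0.004,"dy":0,"dz":0,"roll":0},{"fingers":1,"dx":-0.03,"dy":0,"dz":0,"roll":0},{"fingers":1,"dx":-0.035,"dy":0,"dz":-0.05,"roll":0},{"fingers":1,"dx":-0.035,"dy":0,"dz":-0.1,"roll":0},{"fingers":1,"dx":-0.035,"dy":0.0,"dz":-0.15,"roll":0}])

```text
time: 22.98
tool_pos: [0.4989, 0.2099, 0.2683]
tcp_rot: [0.985, -2.978, 0.001]
wrist_force: [0.4, -0.3, -0.3]
width: 0.001
grip_force: 0.0
```

```bash
python3 -c "
from h import *
rep();knobq();knobq('side')
R=Rn.from_rotvec(read_state()['tcp_rot']).as_matrix();print(R.T@[0.0,.15,0])"
```

```text
t 22.98 finger angle 0.604 r 102.2 head-q 1.175 F along 0.15 across 0.47 Fz -0.27
top knob [-78.8 165.4] n 76 r 83.5 q 1.194
side knob [-83.3 160. ] n 51 r 82.3 q 1.277
[-0.08947179  0.12039366  0.00040709]
```

Emit:
step_arm(commands=[{"fingers":1,"dx":-0.03,"dy":0.04,"dz":0,"roll":0},{"fingers":1,"dx":-0.06,"dy":0.08,"dz":0,"roll":0},{"fingers":1,"dx":-0.09,"dy":0.12,"dz":0,"roll":0},{"fingers":1,"dx":-0.12,"dy":0.16,"dz":0,"roll":0},{"fingers":1,"dx":-0.12,"dy":0.16,"dz":0,"roll":0}])

```text
time: 23.7
tool_pos: [0.4995, 0.4126, 0.2658]
tcp_rot: [0.991, -2.976, 0.001]
wrist_force: [-0.2, 0.3, -0.5]
width: 0.0
grip_force: 0.0
```

```bash
python3 -c "
from h import *
knobq();knobq('side')
jarfit('top',yr=(5,60),yref=40,pic='pics/t10.png',clip=(140,280,170,370));print(read_state()['wrist_force'])"
```

```text
top knob [-79.1 165.4] n 74 r 83.6 q 1.197
side knob [-83.1 159.7] n 53 r 81.9 q 1.278
top 660 x@yref,slope [55.837 -0.127] med 1.32 y [14.1 59.6] red n,y,x 238 [14.6 33. ] [17.1 47.  84.6]
[-0.0190475  -0.16291994  0.64210949]
```

View pics/t10.png

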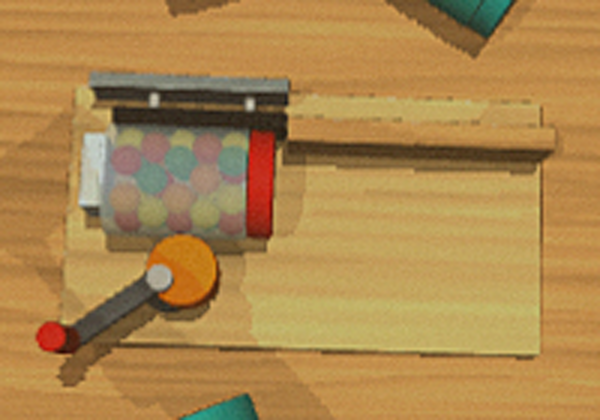

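The jar's base sits on the stop (crop x≈105), the jar lies against the pad, and the cam (185,270) bears on it. The robot is clear, so I'll hand in.

```bash
python3 -c "
from workcell import finish_job
print(finish_job())"
```

```text
the job is handed in; nothing more can be done
None
```

I pushed the jar home against the end stop and pulled the cam lever to about q = 1.18. That presses the pad in an estimated 4.6 mm (about 9 N, inside the snug range). I let go and moved clear, and handed the job in after about 24 s; no verdict came back.

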